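Shim the cassette level in the docking station

TASK

Lay the lime-green cassette, rib up, straight and centred across the bay that has the black foot pad, bridging from that bay's shelf to spacer plates stacked on the pad. Pick the plates from the white mat whose thicknesses add up to the right height, so that the cassette lies level. Leave the tape, the jar and the bottle where they stand.

Things in the scene. Friction and masses are not known exactly. Their poses are not given: they have to be found in the camera images.
- station: fixed docking station: lime-green spine (290 mm along y, 66 mm high, its face 32 mm to -x of the origin) with three white flat-topped shelves side by side in front, each 64 mm (x) by 80 mm (y), 95 mm apart along y; a metal sheet (1.5 mm, look only) lies in front. Origin: at table height under the middle shelf's centre. x points from the shelves to the foot and valve heads, away from the robot.
- shelf_low (a point): centre of the top of the low shelf, 42 mm above the table (the shelf at +95 mm along the station's y)
- shelf_mid (a point): centre of the top of the middle shelf, 48 mm above the table
- shelf_high (a point): centre of the top of the high shelf, 54 mm above the table (at -95 mm along the station's y)
- foot: black rubber foot pad fixed to the table, 70 x 60 x 10 mm high, its centre 150 mm along the station's x from the centre of one of the three shelves, whichever it happens to face; the other two shelves face valve heads. Origin: centre of its underside at table height; axes parallel to the station's.
- valve_a: fixed valve head, white block 44 x 40 x 24 mm with a round grey cap to 38 mm height; stands 150 mm in front of a shelf that is not to be used. Origin: centre of its underside.
- valve_b: second fixed valve head, the same as valve_a, in front of the remaining shelf
- mat: fixed white mat, 210 x 210 x 3 mm thick, on which the four spacer plates lie flat at the start. Origin: centre of its underside at table height.
- plate10: loose yellow spacer plate, 10 mm thick, 50 mm (its x) by 44 mm (its y), about 60 g, one black dot on top. Origin: centre of its underside; z up, through the thickness.
- plate16: loose blue spacer plate, 16 mm thick, 50 mm (its x) by 44 mm (its y), about 95 g, two dots on top. Origin: centre of its underside; z up, through the thickness.
- plate22: loose grey spacer plate, 22 mm thick, 50 mm (its x) by 44 mm (its y), about 130 g, three dots on top. Origin: centre of its underside; z up, through the thickness.
- plate28: loose orange spacer plate, 28 mm thick, 50 mm (its x) by 44 mm (its y), about 165 g, four dots on top. Origin: centre of its underside; z up, through the thickness.
- cassette: loose lime-green flow-chamber cassette, a flat bar 190 mm (its x) by 56 mm (y) by 14 mm thick, about 220 g, with a black grip rib standing on the middle of its top, 60 mm long (x), 24 mm wide (y), 22 mm high (top of the rib 36 mm above the underside). Its two ends are alike. It starts lying flat on the table, rib up. Origin: centre of its underside; z up.
- tape: bystander: roll of tape lying flat, 90 mm outside diameter, 20 mm high. Origin: centre of its underside.
- bottle: bystander: capped amber bottle, 44 mm diameter, 100 mm high. Origin: centre of its underside.
- jar: bystander: white jar with a blue cap, 52 mm diameter, 60 mm high. Origin: centre of its underside.
Mind the look-alikes: they are no part of the job. Of the things shaped like the cassette, the lime one is meant.

How it is judged:
By the outcome, as a careful person would: the job done as asked, in the order asked, and still so for the second after the job is handed in, with the robot touching nothing.
It also fails if it takes over 72 s, if anything falls off the work surface, if the arm or the gripper's body presses on something with over 40 N, if the wrist force passes 120 N, or if a joint passes its speed limit or range.

ROBOT

A 6-joint arm with a two-finger parallel gripper is mounted at the origin on the work surface. World frame = base frame: x ahead of the robot, y to its left, z up, the work surface at z = 0. Lengths are in mm, angles in degrees, forces in N, time in s.
With the tool pointing down it reaches from about 350 to 850 mm from the base axis. Payload 8.1 kg.
Tool frame: the origin (TCP) lies midway between the tips of the shut fingers; the grasp point (between the pads) lies 19 mm behind it; z points along the fingers, y is the line along which they close (so a half turn about z gives the same grasp; the last joint's range is limited). The gripper opens to 85 mm and grips with 20 to 120 N. Pads are 22 mm wide; open, the fingers measure 114 mm over their backs; the gripper's body (76 mm by 85 mm) begins 54 mm behind the grasp point. The pads swing forward as they close: fully open they stand 13 mm farther back than shut.
Start: joints at [-4.893, 7.471, 85.268, -0, 87.261, -4.893], TCP at [600.004, 0.022, 231.292] pointing down, gripper open.
Joint ranges: [-169.43, 169.43], [-51.17, 129.36], [1.28, 143.12], [-76.62, 256.62], [0, 156.53], [-152.29, 152.29]. Speed limits (degrees/s): [136.94, 136.94, 159.86, 180, 180, 180].

INTERFACE

Orientations are given as [roll, pitch, yaw] about the fixed x, y, z axes, in that order (R = Rz(yaw) Ry(pitch) Rx(roll)).
In Python, from bench import r gives the robot as it stands. The module is installed in compiled form; this text tells all that it offers.
- The arm moves only by the tool jog_arm, never from a script. Its argument "rows" is a list of rows, each a list of 2 entries, a list of its own where there are three numbers: the shift along the tool's x, y, z in mm, then the turn, a rotation vector about the tool's x, y, z in rad. A call has 1 to 10 rows; each row is the pose to reach, as a shift and turn from the pose commanded when the call began, along the tool's axes at that moment; what a row does not reach only later rows make up. A row lasts 1/10 s, in which the tool goes at most 50 mm and 8.59 degrees, less where a joint would pass 70% of its speed; a pose out of reach is approached as far as the arm can. A call with a gripper value outside its range is refused whole. "grip" is the finger opening in mm, from 0 to 85.4, set as the call begins (left out, the last holds). The fingers move at their own pace and stop on an object; "force" is the grip in N (left out, the last holds). Time passes only in rows, so rows that repeat a pose let the fingers close. It gives the time, the measured TCP pose, the force, the opening and the grip force at its end, in the units of the state.
- r.sense(): the state, without advancing time (a new reading comes with each control period).
- r.snapshot(name): name is "scene" or "side" or "wrist"; returns (picture, depth): 480x640x3 uint8, blue, green, red; 480x640 float32, mm along the optical axis (not along the pixel's ray), 0 where there is no reading.
- r.camera_params(name): a dict with "fx", "fy", "cx", "cy" (pixels), "pose" (4x4, takes a point from camera to world coordinates); the wrist camera has in their place "tool_from_camera" (4x4, takes a point from camera to tool coordinates, whose origin is the TCP and whose axes are the flange's). Camera axes: x right, y down, z forward; pixel columns grow to the right and rows downward; lengths in mm; the calibration is good to about 2 mm. A picture is of the moment at which its call begins: read the wrist's pose just before it. camera_params takes no time and is no camera call.
- r.hand_in(): hands the job in; it is judged then, once.
The state is a dict: "time": time; "joint_pos": joint angles; "qd": joint speeds; "joint_efforts": joint torques, N m; "tool_pos": TCP position; "tcp_rot": TCP orientation; "ft_force": force on the tool from outside, world axes, zero at the start; "wrist_torque": the same for the moment, N m; "finger_gap": finger opening in mm; "grip_force": force on a finger pad.
Only numpy, scipy, OpenCV 4.12 (cv2) and the standard library are available. Lean on these libraries where they do the work, as an engineer would, in place of code of your own. Each camera call takes 0.05 s, during which the arm holds its last target. There are 200 camera calls.

## Working session

There is one attempt and no reset: what is moved stays moved. The work goes in short steps, Python scripts to look and compute and a tool call to move; the robot and the scene stay as the last step left them, time stands still between calls to the robot, and variables do not carry over. Pictures are saved under pics/ and viewed, at most 10 in all, crops included, and the job is handed in when it is done.

Besides the shell and the picture viewer there is one more tool, called after "Emit:" as name(argument=value, ...), one argument or row to a line, values as JSON. jog_arm: Moves the arm, as the interface text tells. Its arguments: {"type":"object","properties":{"rows":{"type":"array"},"grip":{"type":"number"},"force":{"type":"number"}},"required":["rows"]}

```bash
mkdir -p pics
python3 - <<'E'
from bench import r
import cv2,numpy as np
for n in("scene","side"):
    p,d=r.snapshot(n); cv2.imwrite(f"pics/{n}0.png",p); np.save(f"pics/{n}0.npy",d)
    c=r.camera_params(n); print(n,c["fx"],c["fy"],c["cx"],c["cy"],np.round(c["pose"],3).tolist())
print(r.camera_params("wrist")); s=r.sense();print(s["time"],s["tool_pos"],s["tcp_rot"])
E
```

```text
scene 452.17185773629177 452.17185773629177 315.2110532863133 236.54789481486247 [[-0.759, 0.458, -0.463, 1106.815], [0.651, 0.532, -0.542, 572.416], [-0.002, -0.713, -0.702, 942.858], [0.0, 0.0, 0.0, 1.0]]
side 478.71239905967315 478.71239905967315 313.57451818294555 238.41194758632687 [[0.975, -0.133, 0.178, 270.604], [-0.222, -0.596, 0.772, -1216.837], [0.004, -0.792, -0.61, 946.367], [0.0, 0.0, 0.0, 1.0]]
{'fx': 409.41769200004325, 'fy': 409.41769200004325, 'cx': 321.07424068754045, 'cy': 237.34449057413923, 'tool_from_camera': array([[-2.76214818e-04, -9.46955435e-01, -3.21364788e-01,
         8.17853366e+01],
       [ 9.99999744e-01, -4.73547133e-04,  5.35881000e-04,
         6.70878762e-01],
       [-6.59636800e-04, -3.21364558e-01,  9.46955324e-01,
        -1.42626992e+02],
       [ 0.00000000e+00,  0.00000000e+00,  0.00000000e+00,
         1.00000000e+00]])}
0.1 [5.99494768e+02 6.06038634e-02 2.30335304e+02] [-1.79902765e+02 -5.73878616e-03  9.00029411e+01]
```

View pics/scene0.png

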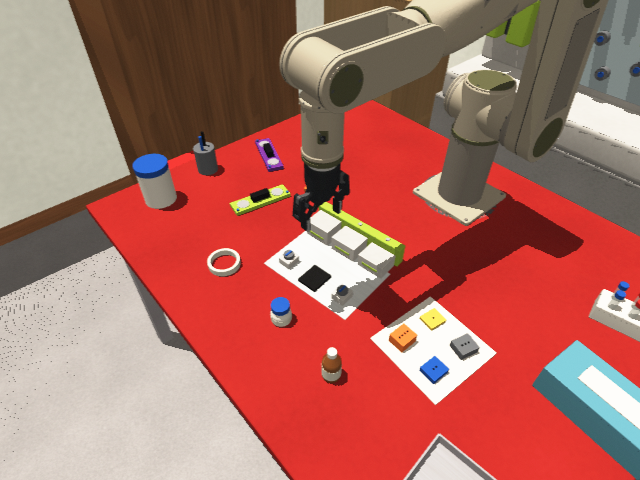

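View pics/side0.png

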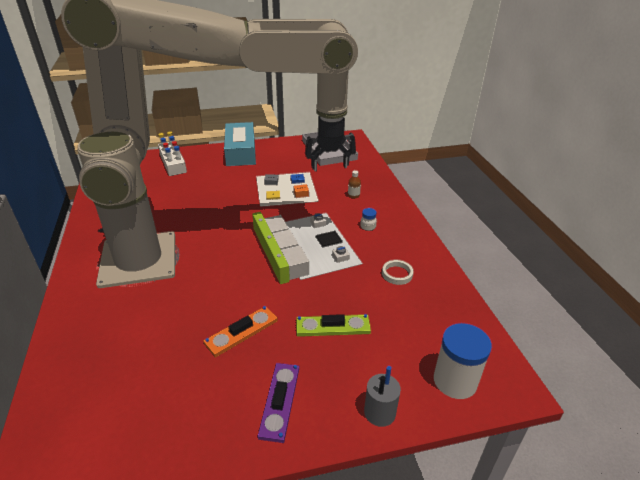

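The side view shows three cassette-like bars: orange (240,330), lime (333,325) and purple (279,400). The lime one fits the description. The foot pad (329,239) lies between the two valves (320,220 and 342,254), so it seems to face the middle shelf. Plates are at 272-302, 179-195. The spine is lime too, but it is fixed.

```bash
cat > h.py <<'E'
import numpy as np,cv2
from bench import r
def cloud(n,p,d,pose=None):
    c=r.camera_params(n)
    T=c["pose"] if pose is None else pose
    v,u=np.mgrid[:480,:640]
    P=np.stack([(u-c["cx"])/c["fx"]*d,(v-c["cy"])/c["fy"]*d,d,np.ones_like(d)],-1)@np.array(T).T
    return P[...,:3]
HSV=dict(lime=((30,120,90),(42,255,255)),yellow=((24,120,120),(30,255,255)),orange=((8,150,120),(18,255,255)),blue=((105,130,90),(125,255,255)))
def mask(p,k): return cv2.inRange(cv2.cvtColor(p,cv2.COLOR_BGR2HSV),*map(np.array,HSV[k]))
def wristpose():
    from scipy.spatial.transform import Rotation as R
    s=r.sense();T=np.eye(4);T[:3,:3]=R.from_euler("xyz",s["tcp_rot"],degrees=True).as_matrix();T[:3,3]=s["tool_pos"]
    return T@r.camera_params("wrist")["tool_from_camera"]
def rect(pts):
    (c,s,a)=cv2.minAreaRect(pts[:,:2].astype(np.float32))
    if s[0]<s[1]: s=s[::-1];a+=90
    return np.round(c,1),np.round(s,1),round((a+90)%180-90,1)
E
python3 - <<'E'
from h import *
for n in("scene","side"):
    p=cv2.imread(f"pics/{n}0.png");d=np.load(f"pics/{n}0.npy");P=cloud(n,p,d)
    for k in HSV:
        nn,l,st,_=cv2.connectedComponentsWithStats(mask(p,k))
        for i in range(1,nn):
            if st[i,4]>60:
                q=P[(l==i)&(d>0)]
                if abs(q[:,1].mean())>800 or q[:,0].mean()<200: continue
                z=np.percentile(q[:,2],[5,50,95]); t=q[abs(q[:,2]-z[2])<4]
                print(n,k,st[i].tolist(),"z",z.round(1),rect(t))
    hs=cv2.cvtColor(p,cv2.COLOR_BGR2HSV)
    m=(hs[...,1]<70)&(P[...,0]>300)&(abs(P[...,1])<500)&(P[...,2]<110)&(d>0)
    for lo,hi,vlo,vhi,nm in((35,60,120,256,"shelves"),(5,14,0,60,"foot/dark"),(18,30,40,130,"grey")):
        mm=(m&(P[...,2]>lo)&(P[...,2]<hi)&(hs[...,2]>=vlo)&(hs[...,2]<vhi)).astype(np.uint8)
        nn,l,st,_=cv2.connectedComponentsWithStats(mm)
        for i in range(1,nn):
            if st[i,4]>60: q=P[l==i]; print(n,nm,st[i].tolist(),np.median(q,0).round(1),rect(q))
p=cv2.imread("pics/side0.png")
cv2.imwrite("pics/crop1.png",cv2.resize(p[160:360,220:420],(600,600),interpolation=cv2.INTER_CUBIC))
E
```

```text
scene lime [230, 185, 60, 30, 480] z [ 2.8 12.6 16.6] (array([ 513.6, -393.8]), array([187.3,  57.5]), -9.5)
scene lime [319, 202, 86, 64, 1094] z [33.2 63.3 67.9] (array([400.2, -56.8]), array([282.6,  30.1]), -81.9)
scene yellow [420, 308, 26, 20, 280] z [ 9.9 12.8 15.6] (array([460.4, 262.1]), array([49.4, 42.7]), -8.7)
scene orange [389, 324, 28, 28, 466] z [ 8.8 29.9 33.2] (array([562.4, 253.6]), array([49.7, 44.2]), 0.1)
scene orange [322, 355, 14, 14, 126] z [61.1 70.2 79.5] (array([757.9, 207.2]), array([23.4, 10.1]), -82.2)
scene blue [133, 154, 34, 24, 649] z [125.2 139.1 142.2] (array([ 750.9, -616. ]), array([102.1,  97.8]), 65.4)
scene blue [271, 297, 18, 19, 271] z [49.1 59.2 62.2] (array([741.6,  12.8]), array([44.1, 42.6]), -87.1)
scene blue [420, 356, 29, 28, 442] z [ 9.7 18.6 21.5] (array([568.3, 353.3]), array([48.2, 43.3]), -2.7)
scene shelves [310, 210, 31, 27, 477] [ 463.7 -143.2   53.2] (array([ 458.6, -147.7]), array([81.6, 68.5]), -81.3)
scene shelves [332, 226, 36, 28, 531] [449.9 -52.5  47.3] (array([445.8, -54. ]), array([82.6, 69.3]), -77.9)
scene shelves
[... 907 characters left out ...]
37.1,   4.8]), array([46.3, 39. ]), -54.5)
side blue [443, 324, 48, 41, 1422] z [134.7 138.5 141.1] (array([ 749.5, -622.1]), array([101.5,  98.6]), 48.0)
side shelves [622, 116, 18, 14, 105] [2124.8  451.    47.2] (array([2122.6,  445.2]), array([105.5,  24.2]), -86.4)
side shelves [265, 218, 44, 49, 920] [448.4 -81.1  47.1] (array([446.6, -61.6]), array([270.1,  62.1]), -81.6)
side foot/dark [316, 231, 26, 15, 230] [591.  -40.1   8. ] (array([590.5, -39.1]), array([68.2, 62.4]), 8.8)
side grey [264, 175, 14, 7, 86] [466.4 349.1  22.3] (array([466.5, 352.6]), array([54.9, 49.1]), 73.7)
side grey [289, 267, 20, 9, 63] [ 461.6 -190.7   23.8] (array([ 463.1, -190.4]), array([59.9,  9.5]), 7.6)
```

View pics/crop1.png

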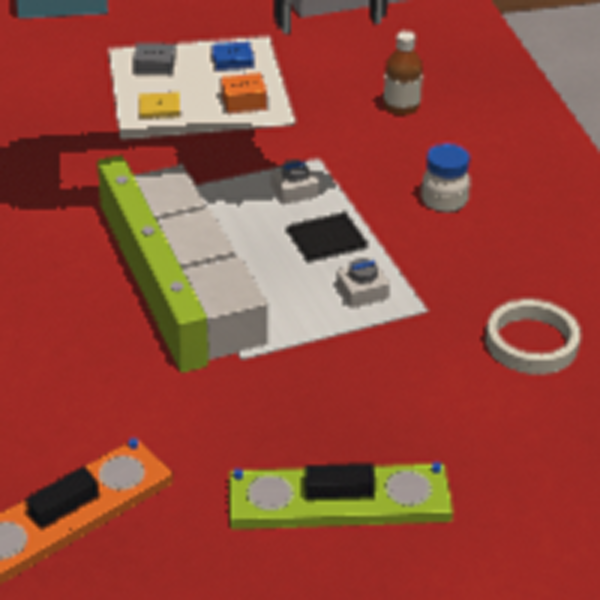

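The crop shows a solid lime bar with a black rib at crop (340,495). That is the cassette, and its look-alikes are orange and purple. The pad is level with the middle shelf (48 mm), so the stack must be 48 − 10 = 38 mm. I'll use blue 16 + grey 22. First I take a wrist view of the station, then move to the mat.

```bash
cat >> h.py <<'E'
def look(name):
    T=wristpose();p,d=r.snapshot("wrist");cv2.imwrite(f"pics/{name}.png",p)
    P=cloud("wrist",p,d,T);P[d<=0]=np.nan;return p,P,cv2.cvtColor(p,cv2.COLOR_BGR2HSV)
def comps(m,P,minn=400):
    m=cv2.morphologyEx(m.astype(np.uint8),cv2.MORPH_OPEN,np.ones((3,3)))
    nn,l,st,_=cv2.connectedComponentsWithStats(m)
    for i in range(1,nn):
        if st[i,4]>minn:
            q=P[l==i];yield st[i].tolist(),np.median(q,0).round(1),rect(q)
E
python3 - <<'E'
from h import *
p,P,h=look("w0")
Z=P[...,2];g=(h[...,1]<80)
for nm,m in (("shelf",g&(Z>38)&(Z<58)&(h[...,2]>120)),("foot",(Z>5)&(Z<14)&(h[...,2]<60)),("valve",g&(Z>20)&(Z<28)&(h[...,2]>100)),("spine",(Z>60)&(Z<72)&(mask(p,"lime")>0))):
    for c in comps(m,P):print(nm,*c)
E
```

```text
shelf [58, 115, 106, 95, 6932] [431.1  34.2  42. ] (array([432.4,  35.8]), array([77.3, 66. ]), -81.9)
shelf [92, 219, 98, 95, 6467] [446.  -54.   48.1] (array([445.8, -58.7]), array([84.8, 65.7]), -81.4)
shelf [123, 326, 49, 37, 784] [ 435.7 -121.9   54.2] (array([ 446.4, -128.1]), array([45.8, 32.1]), 9.1)
foot [274, 195, 79, 69, 4309] [593.5 -32.5  10.2] (array([593.7, -34.2]), array([67. , 58.4]), 8.1)
valve [269, 100, 58, 55, 1420] [584.5  61.1  23.8] (array([580.7,  58.7]), array([44.1, 40.1]), 8.2)
valve [305, 306, 49, 41, 836] [ 610.5 -119.1   24.1] (array([ 607.9, -128.7]), array([44. , 40.1]), 8.3)
spine [0, 101, 130, 289, 10339] [396.9 -20.6  65.8] (array([397.4, -43.8]), array([248.9,  31.1]), -81.9)
```

Emit:
jog_arm(
  rows=[
    [[350,-85,0],[0,0,0]],
    [[350,-85,0],[0,0,0]],
    [[350,-85,0],[0,0,0]],
    [[350,-85,0],[0,0,0]],
    [[350,-85,0],[0,0,0]],
    [[350,-85,0],[0,0,0]],
    [[350,-85,0],[0,0,0]],
    [[350,-85,0],[0,0,0]],
    [[350,-85,0],[0,0,0]],
    [[350,-85,0],[0,0,0]],
  ],
)

```text
time: 1.15
tool_pos: [515.2, 349.1, 230.9]
tcp_rot: [-180.0, 0.1, 90.0]
ft_force: [0.3, -0.3, 0.0]
finger_gap: 85.4
grip_force: 0.0
```

Run:
```python
from h import *
p,P,h=look("w1")
Z=P[...,2]
for nm,m in (("blue",(mask(p,"blue")>0)&(Z>15)&(Z<24)),("orange",(mask(p,"orange")>0)&(Z>27)),("yellow",(mask(p,"yellow")>0)&(Z>9)),("grey",(h[...,1]<80)&(Z>21)&(Z<29)&(h[...,2]<170))):
    for c in comps(m,P):print(nm,*c)
print(r.sense()["tool_pos"])
```

```text
blue [351, 168, 59, 50, 2551] [567.5 352.7  19.1] (array([567.7, 351.4]), array([48.4, 42.8]), -3.8)
orange [344, 280, 53, 42, 2115] [561.3 252.8  31.3] (array([561.4, 251.7]), array([48.1, 43.5]), -0.1)
yellow [237, 261, 53, 46, 1962] [459.3 261.4  13.2] (array([459.2, 260.2]), array([48.1, 43.7]), -8.5)
grey [234, 154, 66, 61, 2879] [468.8 360.9  25.1] (array([468.5, 359.8]), array([49.5, 44. ]), -15.1)
[515.49715864 348.54063476 231.01521106]
```

Emit:
jog_arm(
  rows=[
    [[5,-25,50],[0,0,0.13]],
    [[10,-46.5,95],[0,0,0.2635]],
    [[10,-46.5,140],[0,0,0.2635]],
    [[10,-46.5,175],[0,0,0.2635]],
    [[10,-46.5,200],[0,0,0.2635]],
    [[10,-46.5,215],[0,0,0.2635]],
    [[10,-46.5,226],[0,0,0.2635]],
    [[10,-46.5,227],[0,0,0.2635]],
    [[10,-46.5,227],[0,0,0.2635]],
    [[10,-46.5,227],[0,0,0.2635]],
  ],
)

```text
time: 2.2
tool_pos: [469.8, 360.7, 6.1]
tcp_rot: [179.9, -0.1, 74.9]
ft_force: [-0.0, 0.1, -0.4]
finger_gap: 85.1
grip_force: 0.0
```

Emit:
jog_arm(
  rows=[
    [[0,0,0],[0,0,0]],
    [[0,0,0],[0,0,0]],
    [[0,0,0],[0,0,0]],
    [[0,0,0],[0,0,0]],
    [[0,0,0],[0,0,0]],
    [[0,0,0],[0,0,0]],
    [[0,0,0],[0,0,0]],
    [[0,0,0],[0,0,0]],
  ],
  grip=30,
  force=40,
)

```text
time: 3.0
tool_pos: [469.0, 360.5, 5.2]
tcp_rot: [180.0, -0.1, 74.9]
ft_force: [-1.6, -0.1, 5.3]
finger_gap: 49.2
grip_force: 43.0
```

Emit:
jog_arm(
  rows=[
    [[0,0,-15],[0,0,0]],
    [[0,0,-45],[0,0,0]],
    [[0,0,-80],[0,0,0]],
    [[-20,13,-110],[0,0,0]],
    [[-52,33.5,-110],[0,0,0]],
    [[-87,56,-110],[0,0,0]],
    [[-122,78.5,-110],[0,0,0]],
    [[-157,101,-110],[0,0,0]],
    [[-187,120,-110],[0,0,0]],
    [[-209,134,-110],[0,0,0]],
  ],
)

```text
time: 4.0
tool_pos: [543.8, 121.0, 115.0]
tcp_rot: [180.0, 0.0, 74.8]
ft_force: [-0.5, -0.7, -1.1]
finger_gap: 49.1
grip_force: 42.1
```

Emit:
jog_arm(
  rows=[
    [[-32,20.5,0],[0,0,-0.1]],
    [[-66,42.5,0],[0,0,-0.2]],
    [[-98,63,0],[0,0,-0.3]],
    [[-125,80.5,0],[0,0,-0.38]],
    [[-139,89.7,5],[0,0,-0.4058]],
    [[-139,89.7,35],[0,0,-0.4058]],
    [[-139,89.7,65],[0,0,-0.4058]],
    [[-139,89.7,85],[0,0,-0.4058]],
    [[-139,89.7,96],[0,0,-0.4058]],
    [[-139,89.7,96],[0,0,-0.4058]],
  ],
)

```text
time: 5.0
tool_pos: [592.3, -34.0, 16.8]
tcp_rot: [-179.8, -0.1, 98.2]
ft_force: [-0.9, -0.0, -1.0]
finger_gap: 49.1
grip_force: 42.1
```

Emit:
jog_arm(
  rows=[
    [[0,0,3],[0,0,0]],
    [[0,0,5],[0,0,0]],
    [[0,0,7],[0,0,0]],
    [[0,0,7],[0,0,0]],
    [[0,0,7],[0,0,0]],
  ],
)

```text
time: 5.5
tool_pos: [594.6, -34.3, 12.2]
tcp_rot: [179.9, 0.0, 98.2]
ft_force: [0.8, -0.1, 1.8]
finger_gap: 49.5
grip_force: 42.5
```

Emit:
jog_arm(
  rows=[
    [[0,0,0],[0,0,0]],
    [[0,0,0],[0,0,0]],
    [[0,0,0],[0,0,0]],
    [[0,0,0],[0,0,0]],
    [[0,0,-10],[0,0,0]],
    [[0,0,-40],[0,0,0]],
    [[0,0,-85],[0,0,0]],
    [[0,0,-135],[0,0,0]],
    [[0,0,-135],[0,0,0]],
  ],
  grip=75,
)

```text
time: 6.4
tool_pos: [599.1, -35.0, 156.5]
tcp_rot: [179.2, 0.2, 98.2]
ft_force: [1.6, -0.4, 0.8]
finger_gap: 75.1
grip_force: 0.0
```

Run:
```python
from h import *
p,P,h=look("w2")
Z=P[...,2]
for nm,m in (("plate",(h[...,1]<90)&(Z>28)&(Z<35)),("foot",(Z>5)&(Z<14)&(h[...,2]<60)),("valve",(h[...,1]<80)&(Z>20)&(Z<28)&(h[...,2]>100))):
    for c in comps(m,P):print(nm,*c)
print(r.sense()["tool_pos"])
```

```text
plate [99, 0, 26, 134, 664] [463.4  44.5  31.6] (array([463.6,  44.2]), array([74.5,  2.2]), -81.6)
plate [497, 151, 59, 73, 750] [722.2  14.2  31.9] (array([728.7,  11.6]), array([50.6, 26.2]), 79.5)
plate [275, 191, 75, 63, 4524] [595.5 -33.9  32.2] (array([595.6, -35. ]), array([50. , 43.9]), 8.0)
plate [60, 295, 98, 61, 588] [ 474.8 -113.1   31.7] (array([ 467.1, -118.8]), array([80.7, 40. ]), -30.0)
foot [263, 173, 95, 78, 2430] [583.8 -14.8  10.1] (array([593.5, -34.1]), array([67.7, 58.1]), 8.2)
valve [275, 40, 70, 68, 2351] [586.2  61.6  23.8] (array([581.1,  59. ]), array([43.1, 39.4]), 7.7)
valve [283, 313, 58, 46, 1286] [ 606.9 -118.2   24. ] (array([ 607.8, -128.4]), array([44., 40.]), 8.2)
[597.44277546 -34.73715459 152.74782257]
```

Emit:
jog_arm(
  rows=[
    [[25,2,0],[0,0,0.02]],
    [[70,5,0],[0,0,0.05]],
    [[117,9,0],[0,0,0.08]],
    [[165,12,0],[0,0,0.12]],
    [[213,16,0],[0,0,0.16]],
    [[261,19.5,0],[0,0,0.2086]],
    [[309,23,0],[0,0,0.2086]],
    [[350,26,0],[0,0,0.2086]],
    [[376,28,0],[0,0,0.2086]],
    [[385.4,28.8,0],[0,0,0.2086]],
  ],
)

```text
time: 7.45
tool_pos: [566.1, 354.0, 145.1]
tcp_rot: [-179.9, 0.0, 86.4]
ft_force: [-0.2, 0.6, -1.5]
finger_gap: 74.9
grip_force: 0.0
```

Emit:
jog_arm(
  rows=[
    [[0,0,25],[0,0,0]],
    [[0,0,65],[0,0,0]],
    [[0,0,100],[0,0,0]],
    [[0,0,125],[0,0,0]],
    [[0,0,138],[0,0,0]],
    [[0,0,142],[0,0,0]],
    [[0,0,142],[0,0,0]],
    [[0,0,142],[0,0,0]],
  ],
)

```text
time: 8.25
tool_pos: [569.0, 351.8, 6.3]
tcp_rot: [179.9, -0.1, 86.2]
ft_force: [-0.5, 0.3, 0.1]
finger_gap: 74.5
grip_force: 0.0
```

Emit:
jog_arm(
  rows=[
    [[0,0,0],[0,0,0]],
    [[0,0,0],[0,0,0]],
    [[0,0,0],[0,0,0]],
    [[0,0,0],[0,0,0]],
    [[0,0,0],[0,0,0]],
    [[0,0,0],[0,0,0]],
    [[0,0,0],[0,0,0]],
  ],
  grip=30,
)

```text
time: 8.95
tool_pos: [568.9, 352.0, 6.2]
tcp_rot: [179.9, -0.1, 86.2]
ft_force: [-0.4, -1.3, 6.4]
finger_gap: 49.2
grip_force: 42.6
```

Emit:
jog_arm(
  rows=[
    [[0,0,-15],[0,0,0]],
    [[0,0,-45],[0,0,0]],
    [[0,0,-85],[0,0,0]],
    [[-20,3,-115],[0,0,0]],
    [[-55,7.5,-115],[0,0,0]],
    [[-95,13,-115],[0,0,0]],
    [[-135,18.5,-115],[0,0,0]],
    [[-175,24,-115],[0,0,0]],
    [[-210,28.5,-115],[0,0,0]],
    [[-230,31.4,-115],[0,0,0]],
  ],
)

```text
time: 9.95
tool_pos: [583.8, 117.0, 120.3]
tcp_rot: [180.0, 0.0, 86.1]
ft_force: [1.2, -0.4, -1.0]
finger_gap: 49.0
grip_force: 41.8
```

Emit:
jog_arm(
  rows=[
    [[-30,4,0],[0,0,-0.05]],
    [[-70,9.5,0],[0,0,-0.12]],
    [[-110,15,0],[0,0,-0.18]],
    [[-140,19.5,0],[0,0,-0.2086]],
    [[-153.4,21,0],[0,0,-0.2086]],
    [[-153.4,21,20],[0,0,-0.2086]],
    [[-153.4,21,50],[0,0,-0.2086]],
    [[-153.4,21,72],[0,0,-0.2086]],
    [[-153.4,21,81],[0,0,-0.2086]],
    [[-153.4,21,81],[0,0,-0.2086]],
  ],
)

```text
time: 10.95
tool_pos: [593.7, -34.1, 37.4]
tcp_rot: [-179.9, -0.0, 98.2]
ft_force: [-0.2, 0.4, -0.5]
finger_gap: 49.0
grip_force: 41.8
```

Emit:
jog_arm(
  rows=[
    [[0,0,2],[0,0,0]],
    [[0,0,4],[0,0,0]],
    [[0,0,5],[0,0,0]],
    [[0,0,5],[0,0,0]],
    [[0,0,5],[0,0,0]],
  ],
)

```text
time: 11.45
tool_pos: [595.7, -34.7, 35.2]
tcp_rot: [179.9, 0.0, 98.2]
ft_force: [-2.7, 1.2, 5.6]
finger_gap: 49.0
grip_force: 42.5
```

Emit:
jog_arm(
  rows=[
    [[0,0,0],[0,0,0]],
    [[0,0,0],[0,0,0]],
    [[0,0,0],[0,0,0]],
    [[0,0,0],[0,0,0]],
    [[0,0,-10],[0,0,0]],
    [[0,0,-40],[0,0,0]],
    [[0,0,-85],[0,0,0]],
    [[0,0,-120],[0,0,0]],
    [[0,0,-120],[0,0,0]],
    [[0,0,-120],[0,0,0]],
  ],
  grip=75,
)

```text
time: 12.45
tool_pos: [595.6, -34.8, 155.4]
tcp_rot: [179.8, 0.1, 98.2]
ft_force: [-0.4, -0.4, -0.8]
finger_gap: 75.1
grip_force: 0.0
```

Run:
```python
from h import *
p,P,h=look("w3")
Z=P[...,2]
for nm,m in (("blue",(mask(p,"blue")>0)&(Z>44)&(Z<53)),("foot",(Z>5)&(Z<14)&(h[...,2]<60)),("shelf",(h[...,1]<80)&(Z>45)&(Z<51)&(h[...,2]>120))):
    for c in comps(m,P):print(nm,*c)
print(r.sense()["tool_pos"])
```

```text
blue [282, 200, 79, 64, 4805] [596.2 -33.3  48.1] (array([596.5, -35. ]), array([49.8, 42.8]), 7.8)
foot [269, 175, 95, 78, 2033] [576.6 -12.5  10.1] (array([593.5, -33.9]), array([67.3, 58.1]), 8.4)
shelf [20, 171, 122, 119, 11911] [445.6 -53.3  48.1] (array([445.5, -56.6]), array([80.2, 65.7]), -81.8)
[594.51098806 -34.66873914 153.46498069]
```

View pics/w3.png

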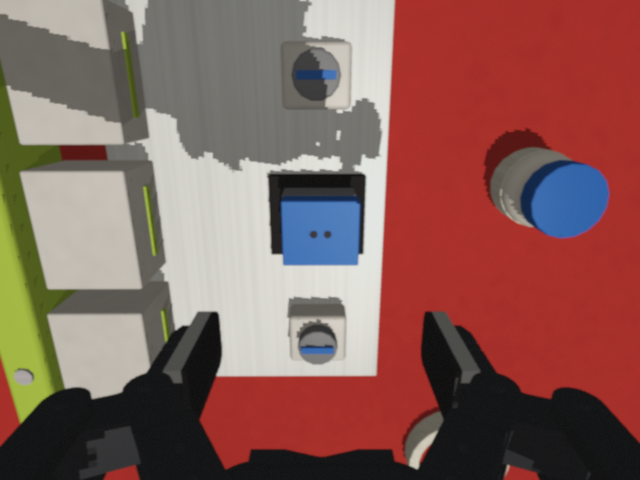

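The blue plate (320,232) lies flush on the grey one on the pad. Its top is at 48.1 mm, the same as the middle shelf. Next I go to the cassette.

Emit:
jog_arm(
  rows=[
    [[-25,-10,0],[0,0,-0.1]],
    [[-65,-25,0],[0,0,-0.24]],
    [[-108,-41,0],[0,0,-0.38]],
    [[-150,-57,0],[0,0,-0.52]],
    [[-192,-73,0],[0,0,-0.66]],
    [[-234,-90,0],[0,0,-0.8]],
    [[-276,-106,0],[0,0,-0.94]],
    [[-316,-121,0],[0,0,-1.08]],
    [[-340,-130,0],[0,0,-1.2]],
    [[-348,-133.3,0],[0,0,-1.256]],
  ],
)

```text
time: 13.5
tool_pos: [509.6, -400.3, 150.7]
tcp_rot: [179.9, -0.2, 170.2]
ft_force: [0.3, 1.1, -0.7]
finger_gap: 75.1
grip_force: 0.0
```

Emit:
jog_arm(
  rows=[
    [[0,0,0],[0,0,0]],
    [[0,0,0],[0,0,0]],
  ],
)

```text
time: 13.7
tool_pos: [511.3, -397.1, 151.5]
tcp_rot: [179.9, -0.1, 170.0]
ft_force: [0.8, 0.3, 0.1]
finger_gap: 75.2
grip_force: 0.0
```

Run:
```python
from h import *
p,P,h=look("w4")
Z=P[...,2]
for nm,m in (("lime",(mask(p,"lime")>0)&(Z>10)&(Z<20)),("rib",(Z>31)&(Z<41)&(h[...,2]<70))):
    for c in comps(m,P):print(nm,*c)
s=r.sense();print(s["tool_pos"],s["tcp_rot"],s["joint_pos"])
```

```text
lime [595, 1, 15, 51, 466] [ 419.1 -206.6   15. ] (array([ 419.5, -205.8]), array([29. ,  4.2]), 6.6)
lime [279, 80, 85, 257, 11145] [ 492.7 -395.    14.1] (array([ 512.3, -398. ]), array([189. ,  55.6]), -10.0)
rib [304, 186, 35, 85, 2397] [ 512.8 -395.9   36. ] (array([ 511.5, -397.6]), array([58.4, 22.5]), -9.8)
rib [0, 305, 29, 59, 613] [ 548.2 -627.5   35.9] (array([ 551.5, -629.3]), array([46.6, 10.2]), -1.7)
[ 511.68476342 -396.83573583  151.94854779] [ 1.79913694e+02 -1.05921920e-01  1.70039903e+02] [-4.23394728e+01  1.75137610e+01  8.21200138e+01  1.63885391e-02
  8.05018978e+01 -1.22382020e+02]
```

View pics/w4.png

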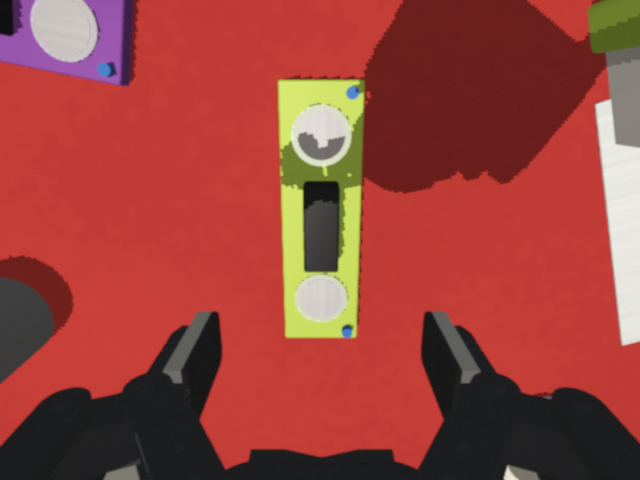

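The lime cassette (321,210) is centred in the view with its rib at (321,227). I descend onto the rib.

Emit:
jog_arm(
  rows=[
    [[0,0,30],[0,0,0]],
    [[0,0,70],[0,0,0]],
    [[0,0,100],[0,0,0]],
    [[0,0,120],[0,0,0]],
    [[0,0,132],[0,0,0]],
    [[0,0,135],[0,0,0]],
    [[0,0,135],[0,0,0]],
    [[0,0,135],[0,0,0]],
  ],
)

```text
time: 14.55
tool_pos: [513.0, -398.7, 20.1]
tcp_rot: [-179.9, 0.1, 170.1]
ft_force: [-0.5, -0.2, 0.5]
finger_gap: 75.2
grip_force: 0.0
```

Emit:
jog_arm(
  rows=[
    [[0,0,0],[0,0,0]],
    [[0,0,0],[0,0,0]],
    [[0,0,0],[0,0,0]],
    [[0,0,0],[0,0,0]],
    [[0,0,0],[0,0,0]],
    [[0,0,0],[0,0,0]],
    [[0,0,0],[0,0,0]],
    [[0,0,0],[0,0,0]],
    [[0,0,0],[0,0,0]],
    [[0,0,0],[0,0,0]],
  ],
  grip=10,
  force=70,
)

```text
time: 15.55
tool_pos: [512.3, -398.5, 19.1]
tcp_rot: [-180.0, 0.1, 170.1]
ft_force: [-0.9, -0.0, 5.1]
finger_gap: 22.3
grip_force: 71.6
```

Emit:
jog_arm(
  rows=[
    [[0,0,-10],[0,0,0]],
    [[0,0,-35],[0,0,0]],
    [[0,0,-75],[0,0,0]],
    [[0,0,-110],[0,0,0]],
    [[3,20,-120],[0,0,0]],
    [[8,52,-120],[0,0,-0.05]],
    [[14,90,-120],[0,0,-0.1]],
    [[20,130,-120],[0,0,-0.15]],
    [[25,165,-120],[0,0,-0.19]],
    [[28,185,-120],[0,0,-0.21]],
  ],
)

```text
time: 16.55
tool_pos: [515.6, -208.0, 138.0]
tcp_rot: [179.9, -0.1, -177.7]
ft_force: [0.9, -0.6, -1.7]
finger_gap: 22.6
grip_force: 70.7
```

Run:
```python
import numpy as np
# commanded now: yaw 170.1+12.03
for name,y in(("y",170.1+np.degrees(.21)),):
    a=np.radians(170.1);X=np.array([np.cos(a),np.sin(a)]);Y=np.array([np.sin(a),-np.cos(a)])
    rem=X*(53.3-28)+Y*(349-185); a=np.radians(y);print(rem,rem@[np.cos(a),np.sin(a)],rem@[np.sin(a),-np.cos(a)])
```

```text
[  3.27310649 165.90773573] -9.443241432239379 165.6711054808666
```

Emit:
jog_arm(
  rows=[
    [[-1,20,0],[0,0,-0.03]],
    [[-3,52,0],[0,0,-0.06]],
    [[-5,90,0],[0,0,-0.09]],
    [[-7,125,0],[0,0,-0.105]],
    [[-9,152,0],[0,0,-0.105]],
    [[-9.4,165.7,5],[0,0,-0.105]],
    [[-9.4,165.7,30],[0,0,-0.105]],
    [[-9.4,165.7,50],[0,0,-0.105]],
    [[-9.4,165.7,55],[0,0,-0.105]],
    [[-9.4,165.7,55],[0,0,-0.105]],
  ],
)

```text
time: 17.55
tool_pos: [518.2, -45.2, 82.2]
tcp_rot: [180.0, -0.2, -171.9]
ft_force: [0.5, -0.2, -1.6]
finger_gap: 22.2
grip_force: 70.6
```

Run:
```python
from h import *
p,P,h=look("w5");Z=P[...,2]
q=P[(Z>70)&(Z<90)&(mask(p,"lime")>0)];print(np.median(q,0))
for nm,m in (("lime",(mask(p,"lime")>0)&(Z>72)&(Z<90)),("shelf",(h[...,1]<80)&(Z>45)&(Z<51)&(h[...,2]>100)),("rib",(Z>91)&(Z<110)&(h[...,2]<70))):
    for c in comps(m,P,250):print(nm,*c)
s=r.sense();print(s["tool_pos"],s["tcp_rot"])
p,d=r.snapshot("scene");P=cloud("scene",p,d)
m=(mask(p,"lime")>0)&(P[...,2]>70)&(P[...,2]<90)
for c in comps(m,P,100):print("scene",*c)
```

```text
[461.80817673 -56.9678415   77.34250979]
lime [240, 58, 165, 257, 22036] [461.2 -57.2  77.3] (array([471.7, -52.6]), array([95.8, 55.5]), 7.9)
shelf [221, 36, 202, 159, 8074] [422.7 -63.5  48. ] (array([445.3, -56.3]), array([80.1, 63.6]), -81.9)
rib [281, 255, 81, 153, 10416] [512.2 -46.7  99.2] (array([517.5, -46.3]), array([59.8, 26.6]), 7.4)
rib [248, 315, 23, 30, 464] [515.2 -68.2 101.2] (array([514.3, -67.2]), array([8.7, 3.8]), -53.1)
rib [372, 316, 24, 29, 480] [509.1 -25.7 101.7] (array([508.6, -26.9]), array([8.9, 3.7]), 67.4)
[519.17288635 -45.42350496  83.37743006] [ 1.79993551e+02 -3.69626793e-02 -1.71864740e+02]
scene [302, 229, 59, 41, 487] [549.8 -26.5  77.6] (array([522.7, -42.6]), array([183.1,  56.7]), 8.3)
```

View pics/w5.png

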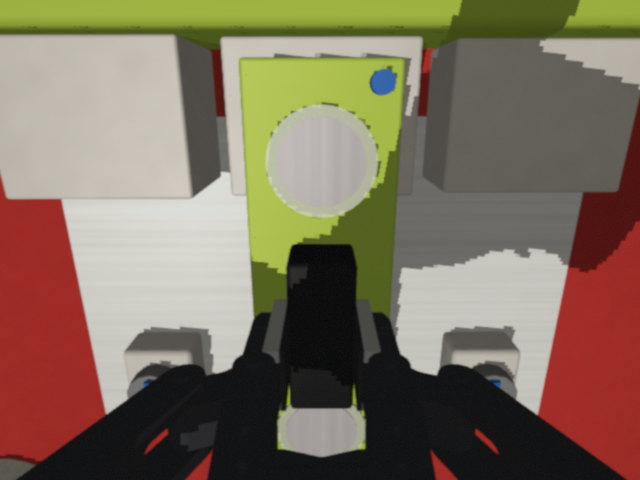

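The cassette is held straight over the middle bay: its near end (322,60) is centred over the middle shelf, and its underside is about 15 mm above it. I lower it.

Emit:
jog_arm(
  rows=[
    [[-1,0.5,4],[0,0,0]],
    [[-1,0.5,8],[0,0,0]],
    [[-1,0.5,11],[0,0,0]],
    [[-1,0.5,13],[0,0,0]],
    [[-1,0.5,14],[0,0,0]],
    [[-1,0.5,14.5],[0,0,0]],
    [[-1,0.5,14.5],[0,0,0]],
    [[-1,0.5,14.5],[0,0,0]],
  ],
)

```text
time: 18.45
tool_pos: [520.4, -44.4, 68.9]
tcp_rot: [-180.0, 0.0, -171.8]
ft_force: [0.3, 0.6, -2.4]
finger_gap: 22.2
grip_force: 70.6
```

Emit:
jog_arm(
  rows=[
    [[0,0,0.7],[0,0,0]],
    [[0,0,1.4],[0,0,0]],
    [[0,0,2],[0,0,0]],
    [[0,0,2],[0,0,0]],
    [[0,0,2],[0,0,0]],
  ],
)

```text
time: 18.95
tool_pos: [520.3, -44.4, 67.0]
tcp_rot: [-180.0, 0.0, -171.8]
ft_force: [-2.5, -0.3, 2.0]
finger_gap: 22.4
grip_force: 71.1
```

Emit:
jog_arm(
  rows=[
    [[0,0,0],[0,0,0]],
    [[0,0,0],[0,0,0]],
    [[0,0,0],[0,0,0]],
    [[0,0,0],[0,0,0]],
    [[0,0,0],[0,0,0]],
    [[0,0,-10],[0,0,0]],
    [[0,0,-40],[0,0,0]],
    [[0,0,-80],[0,0,0]],
    [[0,0,-120],[0,0,0]],
    [[0,0,-130],[0,0,0]],
  ],
  grip=60,
)

```text
time: 19.95
tool_pos: [523.0, -44.9, 203.4]
tcp_rot: [-179.8, 0.5, -171.8]
ft_force: [0.5, -0.5, 0.1]
finger_gap: 59.8
grip_force: 0.0
```

Emit:
jog_arm(
  rows=[
    [[0,0,0],[0,0,0]],
    [[0,0,0],[0,0,0]],
    [[0,0,0],[0,0,0]],
  ],
)

```text
time: 20.25
tool_pos: [519.1, -44.2, 194.7]
tcp_rot: [179.9, -0.2, -171.8]
ft_force: [-0.2, 0.0, -0.9]
finger_gap: 59.5
grip_force: 0.0
```

Run:
```python
from h import *
p,P,h=look("w6");Z=P[...,2]
L=(mask(p,"lime")>0)&(Z>56)&(Z<67.5)&(P[...,0]>421)
for c in comps(L,P,250):print("lime",*c)
q=P[L];A=np.c_[q[:,:2]-q[:,:2].mean(0),np.ones(len(q))];print("slope/100mm",np.linalg.lstsq(A,q[:,2],rcond=None)[0]*[100,100,1])
for nm,m in (("shelf",(h[...,1]<80)&(Z>45)&(Z<51)&(h[...,2]>100)),("foot",(Z>5)&(Z<14)&(h[...,2]<60)),("valve",(h[...,1]<80)&(Z>20)&(Z<28)&(h[...,2]>100))):
    for c in comps(m,P,250):print(nm,*c)
```

```text
lime [82, 34, 137, 25, 1895] [ 425.3 -175.5   65.6] (array([ 426.9, -163.8]), array([82.2, 12.3]), -89.3)
lime [278, 80, 87, 261, 11342] [498.8 -50.5  62.1] (array([520.3, -45.3]), array([189.3,  55.1]), 8.0)
slope/100mm [ 0.14177134 -2.21051563 62.56238935]
shelf [260, 60, 121, 99, 4822] [427.4 -61.6  48. ] (array([445.4, -56.3]), array([80.2, 63.7]), -81.8)
valve [184, 271, 50, 35, 778] [ 592.3 -126.8   24. ] (array([ 601., -130.]), array([40.2, 31.4]), -82.5)
valve [408, 270, 50, 36, 859] [565.5  49.3  23.7] (array([574.4,  57.9]), array([39.8, 33. ]), -82.0)
```

View pics/w6.png

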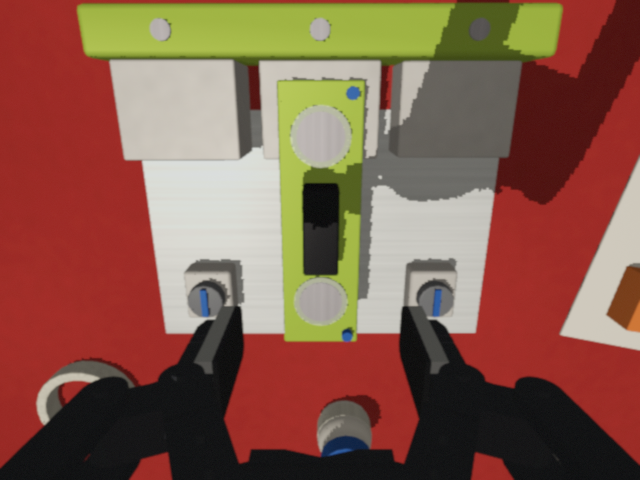

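The cassette (320,210) lies straight and centred on the middle bay, with its top at 62.1 mm, so it is level. The tape, jar and bottle are untouched.

```bash
python3 -c "
from bench import r
print(r.hand_in())"
```

```text
the job is handed in; nothing more can be done
None
```

The job is handed in: the lime cassette lies rib up across the middle bay, about 1 mm off centre, 0.2° off straight and level, on the 22 mm and 16 mm plates stacked on the foot pad. It took about 20 s of robot time.

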